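# Snap the battery cover back onto the sloping meter

### The arm

A 6-joint arm with a two-finger parallel gripper is mounted at the origin on a cart in front of the work surface, level with it; the furniture and walls round the work are solid. World frame = base frame: x ahead of the robot, y to its left, z up, the work surface at z = 0. Lengths are in m, angles in degrees, forces in N, time in s.
With the tool pointing down it reaches from about 0.25 to 0.85 m from the base axis. Payload 12.5 kg.
Tool frame: the origin (TCP) lies at the very end of the fingers, on their centre line; the grasp point (between the pads) lies 19 mm behind it; z points along the fingers, y is the line along which they close (so a half turn about z gives the same grasp; the last joint's range is limited). The gripper opens to 93 mm and grips with 3 to 60 N. Pads are 15 mm wide; open, the fingers measure 128 mm over their backs; the gripper's body (75 mm by 188 mm) begins 65 mm behind the grasp point.
Start: joints at [-76.582, 20.094, 94.641, -0, 65.266, -4.847], TCP at [0.172, -0.522, 0.219] pointing down, gripper open.
Joint ranges: [-157.81, 157.81], [-45, 120.19], [0.68, 151.7], [-89.99, 269.99], [4.06, 180], [-164.3, 164.3]. Speed limits (degrees/s): [127.2, 127.2, 159.86, 180, 180, 180].

### API

Orientations are given as a 3x3 rotation matrix whose columns are the frame's x, y, z axes.
In Python, from bench import ctrl, capture, calibration gives the robot as it stands.
- The arm moves only by the shell command python3 -m jog 'ROWS'. ROWS is JSON, a list that holds one entry, the list of rows, each a list of 7 numbers: the closure, from 0 (fully open) to 1 (shut), then the shift along the tool's x, y, z in mm, then the turn, a rotation vector about the tool's x, y, z in rad. A call has 1 to 5 rows; each row is the pose to reach, as a shift and turn from the pose commanded when the call began, along the tool's axes at that moment; what a row does not reach only later rows make up. A row lasts 1/8 s, in which the tool goes at most 62.5 mm and 10.7 degrees, less where a joint would pass 70% of its speed; a pose out of reach is approached as far as the arm can. A call with a gripper value outside its range is refused whole. The fingers move at their own pace and stop on an object; the grip force is fixed at half the most. Time passes only in rows, so rows that repeat a pose let the fingers close. It gives the time, the measured TCP pose, the force, the opening and the grip force at its end, in the units of the state.
- ctrl.sense(): the state, without advancing time (a new reading comes with each control period).
- capture(name): name is "side" or "top" or "wrist"; returns the picture (400x640x3 uint8, red, green, blue); there is no depth.
- calibration(name): a dict with "camera_matrix" (3x3 intrinsics, pixels), "world_to_cam" (4x4, takes a point from world to camera coordinates). Camera axes: x right, y up, looking along -z (the intrinsics and any distortion apply to the point x, -y, -z); pixel columns grow to the right and rows downward; lengths in m; the calibration is good to about 2 mm. A picture is of the moment at which its call begins: read the wrist's pose just before it. calibration takes no time and is no camera call; for the wrist camera it gives the pose at the moment of the call.
- ctrl.close_job(): hands the job in; it is judged then, once.
The state is a dict: "time": time; "joints": joint angles; "joint_velocities": joint speeds; "joint_torque": joint torques, N m; "ee_pos": TCP position; "tcp_rot": TCP orientation; "force": force on the tool from outside, world axes, zero at the start; "moment": the same for the moment, N m; "grip_width": finger opening in m; "grasp_force": force on a finger pad.
Only numpy, scipy, OpenCV 4.12 (cv2) and the standard library are available. Lean on these libraries where they do the work, as an engineer would, in place of code of your own. Each camera call takes 0.05 s, during which the arm holds its last target. There are 200 camera calls.

### The job

Fresh cells are in the field meter that leans on its cradle; put its battery cover back. Take the loose cover by its grip rib, set it lightly over the open battery compartment so that it stands on all four clips without snapping any, and let go of it. Then press it on with the closed fingertips, one corner at a time, until every clip has clicked and the cover lies flush all round; leave the timer, the slide box and the forceps where they are.

Things in the scene. Friction and masses are not known exactly. Their poses are not given: they have to be found in the camera images.
- cover: Loose grey battery cover, at the start legs down on the worktop, origin 16 mm above it. Plate 80 (x) x 110 (y) x 4 mm; origin at the centre of its underside, z out of the top. A grip rib stands in the middle of the top: 40 mm long (x), 12 mm thick (y), 19 mm above the plate's top. Four legs below, near the corners, reach 16 mm under the origin. 80 g. Fits the meter either way round (half turn).
- corner0 (a point): Point on the cover at the leg at x = -24, y = +41.5 mm, in the plane of the plate's underside. Its z in the meter_face frame is 0 when that clip is home, 4 to 10 mm when the leg only rests on its catch. A black press mark 10 mm wide lies above each leg on the plate's top, at x = +-28, y = +-43 mm.
- corner1 (a point): The same point at the leg at x = -24, y = -41.5 mm. Each leg ends in a round bead; about 10 N straight into the face, over the leg, pushes the bead past its sprung catch, which snaps over it and holds.
- corner2 (a point): The same point at the leg at x = +24, y = +41.5 mm. Pressing one corner home may lift the diagonal one some millimetres; it comes down again when it is pressed itself.
- corner3 (a point): The same for the leg at x = +24, y = -41.5 mm.
- meter_face: Fixed field meter: grey slab 130 x 156 x 38 mm with black corners on a cradle, upper face sloping 25 degrees, low edge towards the robot. Origin at the face's centre, 74 mm above the worktop; x up the slope, y left, z out of the face. The cover belongs with its origin here, its x along +x or -x, flat on the face.
- timer: Bystander: light grey lab timer, 58 x 62 x 21 mm, lying flat to the far right of the meter. Origin at the centre of its underside.
- slide_box: Bystander: small white and blue carton of microscope slides, 34 x 82 x 26 mm, behind the cover. Origin at the centre of its underside.
- forceps_long: Bystander: steel forceps, 174 mm long (y), 15 mm wide, 8 mm high, lying flat in front of the work near the worktop's edge. Origin at the centre of the underside.
- compartment (a point): Centre of the mouth of the open battery compartment, same point as the origin of meter_face: 62 (x) x 92 (y) x 26 mm deep, two bright cells in it, a sprung steel catch for each leg in its short walls (y = +-46 mm). The legs have 2 mm play to the walls and come to rest on the catches with the cover about 7 mm off the face.

How it is judged:
By the outcome, as a careful person would: the job done as asked, in the order asked, and still so for the second after the job is handed in, with the robot touching nothing.
It also fails if it takes over 51 s, if anything falls off the work surface, if the arm or the gripper's body presses on something with over 40 N, if the wrist force passes 120 N, or if a joint passes its speed limit or range.

## Working session

There is one attempt and no reset: what is moved stays moved. The work goes in short steps, Python scripts to look and compute and a shell command to move; the robot and the scene stay as the last step left them, time stands still between calls to the robot, and variables do not carry over. Pictures are saved under pics/ and viewed, at most 10 in all, crops included, and the job is handed in when it is done.

```bash
mkdir -p pics; ls; python3 - <<'E'
from bench import ctrl,capture,calibration
import cv2,numpy as np
np.set_printoptions(precision=4,suppress=True)
for n in("top","side","wrist"):
    c=calibration(n);print(n,c)
    cv2.imwrite(f"pics/{n}0.png",capture(n)[:,:,::-1])
print(ctrl.sense())
E
```

```text
pics
top {'camera_matrix': array([[436.4122,   0.    , 322.3569],
       [  0.    , 436.4122, 196.7946],
       [  0.    ,   0.    ,   1.    ]]), 'world_to_cam': array([[-0.0046, -1.    , -0.004 , -0.2901],
       [ 0.9998, -0.0047,  0.0192, -0.4862],
       [-0.0193, -0.0039,  0.9998, -1.0124],
       [ 0.    ,  0.    ,  0.    ,  1.    ]])}
side {'camera_matrix': array([[514.9327,   0.    , 328.806 ],
       [  0.    , 514.9327, 201.9725],
       [  0.    ,   0.    ,   1.    ]]), 'world_to_cam': array([[-0.9978,  0.0618,  0.0232,  0.4942],
       [-0.0161, -0.5683,  0.8227, -0.2115],
       [ 0.064 ,  0.8205,  0.568 , -0.8148],
       [ 0.    ,  0.    ,  0.    ,  1.    ]])}
wrist {'camera_matrix': array([[295.5209,   0.    , 315.5027],
       [  0.    , 295.5209, 197.8932],
       [  0.    ,   0.    ,   1.    ]]), 'world_to_cam': array([[ 0.3134, -0.9496, -0.0003, -0.5513],
       [ 0.9067,  0.2993, -0.2972,  0.0342],
       [ 0.2823,  0.0929,  0.9548, -0.3902],
       [ 0.    ,  0.    ,  0.    ,  1.    ]])}
{'time': 0.15, 'joints': array([-76.5815,  20.1173,  94.6673,   0.    ,  65.2658,  -4.8485]), 'joint_velocities': array([ 0.0621, -0.1021, -0.0903,  0.0325,  0.0868,  0.0012]), 'joint_torque': array([  0.0004, -49.7463, -28.5345,   0.0699,   0.0246,  -0.0001]), 'ee_pos': array([ 0.1723, -0.522 ,  0.2182]), 'tcp_rot': array([[ 0.9496,  0.3134, -0.0002],
       [ 0.3134, -0.9496,  0.0009],
       [ 0.0001, -0.0009, -1.    ]]), 'force': array([ 0.5282, -0.579 , -0.0679]), 'moment': array([ 0.0658,  0.0196, -0.0021]), 'grasp_force': 0.0, 'grip_width': 0.09277244093785689}
```

View pics/top0.png

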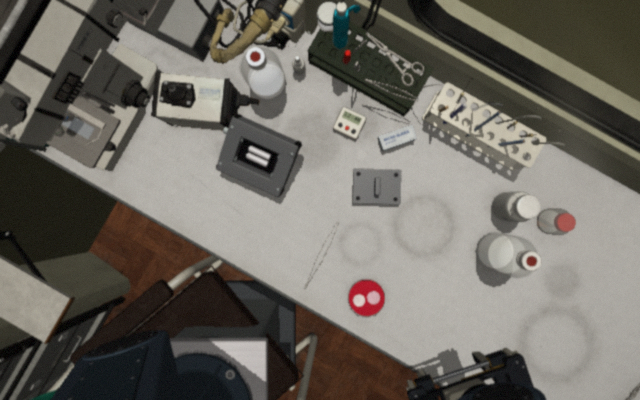

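View pics/side0.png

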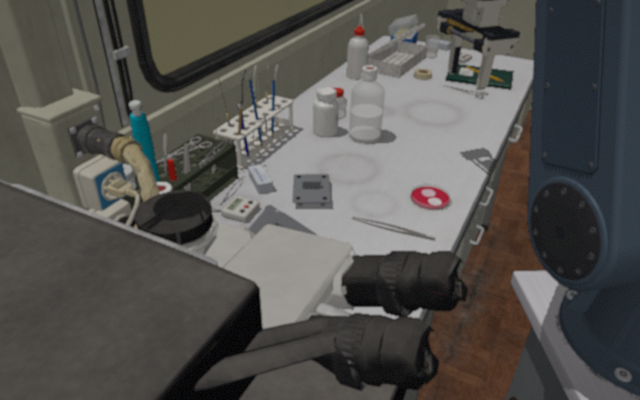

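The top view shows the cover at about (376,187) with its rib running vertically, and the meter at about (259,158) with its open compartment at (258,155). The timer is at (349,123), the slide box at (396,138) and the forceps at (322,255). In the side view the meter is hidden and the cover is at (312,190).

```bash
cat > h.py <<'E'
from bench import ctrl,capture,calibration
import cv2,numpy as np
np.set_printoptions(precision=4,suppress=True)
def ray(c,uv):
    K=np.array(c['camera_matrix']);T=np.array(c['world_to_cam'])
    p=np.linalg.inv(K)@np.array([uv[0],uv[1],1.]);d=T[:3,:3].T@(p*[1,-1,-1]);o=-T[:3,:3].T@T[:3,3]
    return o,d
def hit(c,uv,p0,n=(0,0,1)):
    o,d=ray(c,uv);n=np.array(n);return o+d*(n@(np.array(p0)-o))/(n@d)
def proj(c,X):
    K=np.array(c['camera_matrix']);T=np.array(c['world_to_cam'])
    q=T[:3,:3]@X+T[:3,3];q=K@(q*[1,-1,-1]);return q[:2]/q[2]
E
python3 - <<'E'
from h import *
im=cv2.imread('pics/top0.png');c=calibration('top')
cv2.imwrite('pics/c1.png',cv2.resize(im[100:225,200:420],None,fx=3.6,fy=3.6,interpolation=cv2.INTER_CUBIC))
g=cv2.cvtColor(im,cv2.COLOR_BGR2GRAY)
print(g[187,355:400],g[140:200:3,235])
E
```

```text
[119 119 119 119 119 121 118 118 119 120 116 117 115 118 115 118 120 116
 100  71  80 110 117 116 107  99 113 117 118 117 117 117 120 116 117 116
 111 115 114 114 115 109 111 114 118] [ 78  80  80  79  64  45  77  67  89  83  81  82  80  88 103 174 177 177
 180 183]
```

View pics/c1.png

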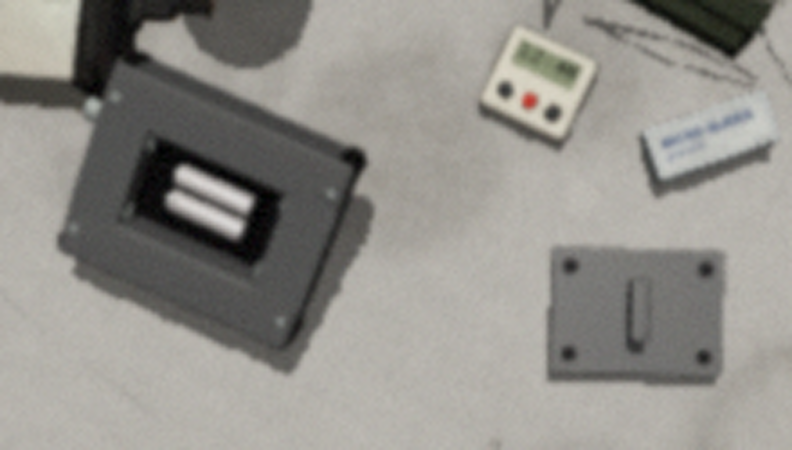

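The crop (3.6x, offset 200,100) shows the compartment corners at about (150,133), (283,190), (253,270) and (120,215). The cover's press marks are at (571,266), (706,269), (704,357) and (568,354).

```bash
cat >> h.py <<'E'
def face(psi,t=np.radians(25)):
    c,s=np.cos(psi),np.sin(psi)
    return np.array([[c*np.cos(t),-s,-c*np.sin(t)],[s*np.cos(t),c,-s*np.sin(t)],[np.sin(t),0,np.cos(t)]])
E
python3 - <<'E'
from h import *
c=calibration('top');f=lambda p:np.array(p)/3.6+[200-.4,100-.4]
m=[hit(c,f(p),[0,0,.020]) for p in [(571,266),(706,269),(704,357),(568,354)]]
print('cover',np.array(m),np.mean(m,0)); 
x=(m[0]+m[1]-m[2]-m[3])/2;y=(m[0]+m[3]-m[1]-m[2])/2;print('dx,dy (56,86)',np.linalg.norm(x),np.linalg.norm(y),'yaw',np.degrees(np.arctan2(x[1],x[0])),np.degrees(np.arctan2(-y[0],y[1])))
P=[f(p) for p in [(150,133),(283,190),(253,270),(120,215)]]
o=hit(c,np.mean(P,0),[0,0,.074]);psi=-.3
for i in range(5):
    R=face(psi);q=np.array([hit(c,p,o,R[:,2]) for p in P]);l=(q-o)@R
    y=(q[0]+q[3]-q[1]-q[2])/2;psi=np.arctan2(-y[0],y[1])
    o=hit(c,np.mean(P,0),[0,0,.074])
x=(q[0]+q[1]-q[2]-q[3])/2
print('meter',o,np.degrees(psi),'62,92:',np.linalg.norm(x),np.linalg.norm(y),'x yaw',np.degrees(np.arctan2(x[1],x[0])));print(l)
E
```

```text
cover [[ 0.5376 -0.3749  0.02  ]
 [ 0.5353 -0.4609  0.02  ]
 [ 0.4792 -0.4592  0.02  ]
 [ 0.4815 -0.3726  0.02  ]] [ 0.5084 -0.4169  0.02  ]
dx,dy (56,86) 0.05610571067251502 0.0862679030655636 yaw -2.028130782948655 -1.545566920962099
meter [ 0.5735 -0.1478  0.074 ] -23.115004494854674 62,92: 0.056438013098608214 0.08734259362650995 x yaw -25.427784130288124
[[ 0.0282  0.0422 -0.    ]
 [ 0.0275 -0.0442 -0.    ]
 [-0.0282 -0.043  -0.    ]
 [-0.0289  0.0452 -0.    ]]
```

```bash
python3 -m jog '[[[0,60,1,15,0,0,0.17],[0,120,2,30,0,0,0.35],[0,180,3,45,0,0,0.35],[0,240,4,60,0,0,0.35],[0,300,5,75,0,0,0.35]]]'
cat >> h.py <<'E'
def rel(p,R):
    s=ctrl.sense();A=np.array(s['tcp_rot']);from scipy.spatial.transform import Rotation as Q
    return (A.T@(np.array(p)-s['ee_pos'])*1000).round(1),Q.from_matrix(A.T@R).as_rotvec().round(4)
def tool(R): return np.c_[R[:,0],-R[:,1],-R[:,2]]
E
python3 -c "
from h import *
print(rel([.508,-.417,.12],tool(face(np.radians(-1.8),0))))"
```

```text
time: 0.78
ee_pos: [0.4589, -0.4326, 0.1434]
tcp_rot: [[1.0, -0.031, -0.0], [-0.031, -1.0, 0.0], [-0.0, -0.0, -1.0]]
force: [-1.0, -0.7, 0.3]
grip_width: 0.0931
grasp_force: 0.0
(array([ 48.6, -17.2,  23.4]), array([-0.0001,  0.0002,  0.0002]))
```

```bash
python3 -m jog '[[[0,49,-17,23,0,0,0],[0,49,-17,23,0,0,0],[0,49,-17,23,0,0,0]]]'
python3 -c "
from h import *
c=calibration('wrist');im=capture('wrist')[:,:,::-1];cv2.imwrite('pics/w1.png',im)
s=ctrl.sense();print(s['ee_pos'])
for x in(.028,-.028):
  for y in (.043,-.043): print(proj(c,np.array([.5084,-.4169,.02])+face(np.radians(-1.8),0)@[x,y,0]))
"
```

```text
time: 1.15
ee_pos: [0.5062, -0.4182, 0.121]
tcp_rot: [[1.0, -0.031, -0.001], [-0.031, -1.0, 0.0], [-0.001, -0.0, -1.0]]
force: [-0.0, -0.3, -0.1]
grip_width: 0.0931
grasp_force: 0.0
[ 0.5059 -0.4186  0.1215]
[265.0367 167.464 ]
[359.3972 167.4908]
[267.956  224.4844]
[356.8194 224.5019]
```

View pics/w1.png

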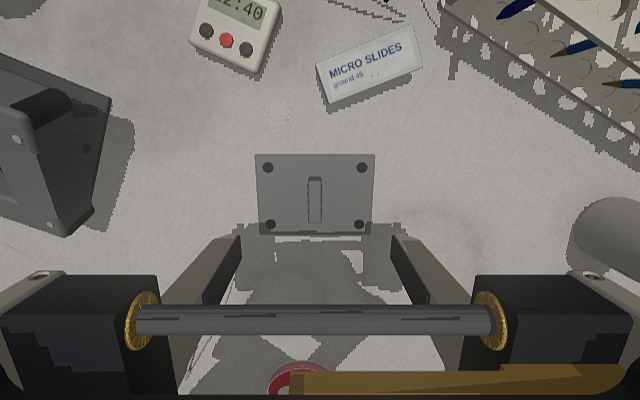

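The wrist view shows the press marks at (268,168), (362,168), (271,224) and (360,224). That is 3 px right of the prediction, so the cover lies about 2.7 mm further towards -y. I'll go down and grasp the rib.

```bash
python3 -m jog '[[[0,2,1,50,0,0,0],[0,2,1,80,0,0,0],[0,2,1,99,0,0,0],[0,2,1,99,0,0,0],[0,2,1,99,0,0,0]]]'
python3 -m jog '[[[1,0,0,0,0,0,0],[1,0,0,0,0,0,0],[1,0,0,0,0,0,0],[1,0,0,0,0,0,0],[1,0,0,0,0,0,0]]]'
```

```text
time: 1.82
ee_pos: [0.5087, -0.4198, 0.0232]
tcp_rot: [[0.999, -0.032, 0.001], [-0.032, -0.999, -0.001], [0.001, 0.001, -1.0]]
force: [0.5, -0.4, 0.8]
grip_width: 0.0926
grasp_force: 0.0
time: 2.45
ee_pos: [0.5086, -0.4191, 0.0221]
tcp_rot: [[1.0, -0.031, -0.0], [-0.031, -1.0, 0.0], [-0.0, -0.0, -1.0]]
force: [-0.3, 0.2, -0.1]
grip_width: 0.0474
grasp_force: 0.0
```

```bash
python3 -m jog '[[[1,0,0,0,0,0,0],[1,0,0,0,0,0,0],[1,0,0,0,0,0,0],[1,0,0,0,0,0,0],[1,0,0,0,0,0,0]]]'
python3 -m jog '[[[1,0,0,-20,0,0,0],[1,0,0,-70,0,0,0],[1,0,0,-130,0,0,0],[1,0,0,-150,0,0,0],[1,0,0,-150,0,0,0]]]'
python3 -c "
from h import *
c=calibration('wrist');im=capture('wrist')[:,:,::-1];cv2.imwrite('pics/w2.png',im)
s=ctrl.sense();print(s['ee_pos'],s['grip_width'],s['tcp_rot'])
R=face(np.radians(-24));o=np.array([.5735,-.148,.074])
print(rel(o+R[:,2]*.09,tool(R)))
"
```

```text
time: 3.08
ee_pos: [0.5086, -0.4191, 0.0221]
tcp_rot: [[1.0, -0.031, -0.0], [-0.031, -1.0, 0.0], [-0.0, -0.0, -1.0]]
force: [-0.4, 0.3, 0.9]
grip_width: 0.0119
grasp_force: 30.0
time: 3.7
ee_pos: [0.5092, -0.4196, 0.1749]
tcp_rot: [[1.0, -0.031, 0.003], [-0.031, -1.0, -0.003], [0.003, 0.003, -1.0]]
force: [-0.3, -0.2, -0.5]
grip_width: 0.012
grasp_force: 30.0
[ 0.5086 -0.4191  0.1728] 0.012265647805245495 [[ 0.9995 -0.0312  0.0008]
 [-0.0312 -0.9995 -0.0008]
 [ 0.0008  0.0008 -1.    ]]
(array([  21.2, -287.4,   17. ]), array([-0.084 ,  0.4299,  0.3816]))
```

View pics/w2.png

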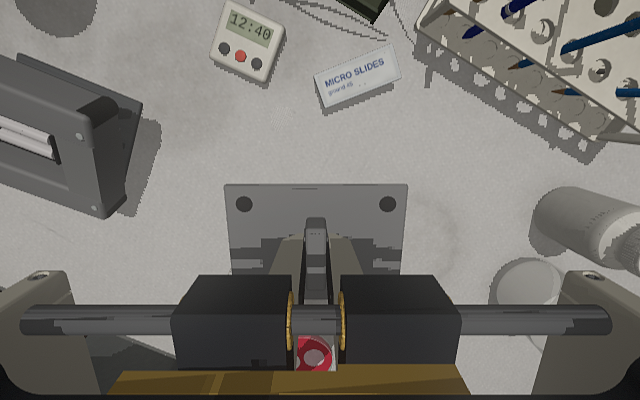

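The cover is held squarely, with its far marks at (244,204) and (387,204), and the compartment's near end is visible at about (30,140). Next I'll work out the in-hand offset and go to a look pose downslope of the meter.

```bash
python3 -c "
from h import *
c=calibration('wrist');s=ctrl.sense();A=np.array(s['tcp_rot']);p=np.array(s['ee_pos'])
im=cv2.imread('pics/w2.png',0)
n,l,st,ce=cv2.connectedComponentsWithStats((im[190:220,230:400]<60).astype('uint8'));ok=[(ce[i]+[230,190]) for i in range(1,n) if 60<st[i,4]<400];print(ok)
for u in ok: print((A.T@(hit(c,u,p+A[:,2]*.002,A[:,2])-p)*1000))
R=face(np.radians(-24));o=np.array([.5735,-.148,.074])
print(rel(o+R[:,2]*.14-R[:,0]*.09,tool(R)), o+R[:,2]*.14-R[:,0]*.09)
"
```

```text
[array([243.7571, 203.9322]), array([387.2684, 203.8474])]
[ 28.2508 -40.9876   2.    ]
[28.2902 44.1809  2.    ]
(array([ -73.9, -326.2,    9.7]), array([-0.084 ,  0.4299,  0.3816])) [ 0.4449 -0.0908  0.1628]
```

```bash
python3 -m jog '[[[1,-14,-60,-10,0,0,0.05],[1,-27,-120,-10,-0.02,0.1,0.1],[1,-41,-180,-5,-0.04,0.2,0.2],[1,-54,-240,0,-0.06,0.3,0.29],[1,-68,-300,6,-0.084,0.43,0.38]]]'
python3 -c "
from h import *
R=face(np.radians(-24));o=np.array([.5735,-.148,.074])
print(rel(o+R[:,2]*.14-R[:,0]*.09,tool(R)))
"
```

```text
time: 4.38
ee_pos: [0.4515, -0.1293, 0.1659]
tcp_rot: [[0.847, -0.393, 0.359], [-0.357, -0.92, -0.164], [0.395, 0.01, -0.919]]
force: [0.9, -1.1, -0.9]
grip_width: 0.0114
grasp_force: 30.0
(array([-20.5, -32.9,  -5.9]), array([0.0033, 0.0303, 0.0182]))
```

```bash
python3 -m jog '[[[1,0,0,0,0,0,0]]]'
python3 -c "
from h import *
R=face(np.radians(-24));o=np.array([.5735,-.148,.074])
print(rel(o+R[:,2]*.14-R[:,0]*.09,tool(R)))
"
```

```text
time: 4.5
ee_pos: [0.4502, -0.128, 0.1649]
tcp_rot: [[0.85, -0.389, 0.355], [-0.354, -0.921, -0.161], [0.39, 0.012, -0.921]]
force: [1.1, -0.1, -1.7]
grip_width: 0.0121
grasp_force: 30.0
(array([-18.5, -32.3,  -6. ]), array([0.0026, 0.0358, 0.0226]))
```

```bash
python3 -m jog '[[[1,-18,-32,-6,0.003,0.036,0.023],[1,-18,-32,-6,0.003,0.036,0.023],[1,-18,-32,-6,0.003,0.036,0.023],[1,-18,-32,-6,0.003,0.036,0.023]]]'
python3 -c "
from h import *
c=calibration('wrist');im=capture('wrist')[:,:,::-1];cv2.imwrite('pics/w3.png',im)
np.save('w3s.npy',np.c_[ctrl.sense()['tcp_rot'],ctrl.sense()['ee_pos']])
R=face(np.radians(-24));o=np.array([.5735,-.148,.074])
print(rel(o+R[:,2]*.14-R[:,0]*.09,tool(R)))
for x in(.031,-.031):
  for y in (.046,-.046): print(proj(c,o+R@[x,y,0]))
"
```

```text
time: 5.0
ee_pos: [0.4486, -0.0956, 0.165]
tcp_rot: [[0.825, -0.409, 0.389], [-0.37, -0.912, -0.175], [0.426, 0.0, -0.905]]
force: [-0.3, -0.5, -0.8]
grip_width: 0.0118
grasp_force: 30.0
(array([-5.6, -2.9, -0.3]), array([ 0.0016, -0.0041, -0.0025]))
[262.2198  71.7989]
[358.8644  71.5786]
[265.5937 137.9514]
[356.3751 137.7228]
```

View pics/w3.png

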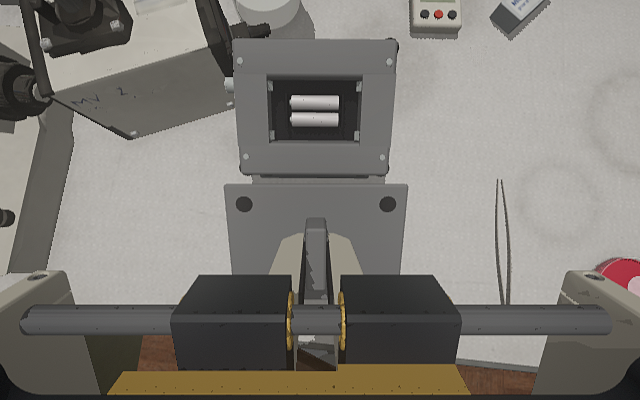

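Compartment corners are at about (267,75), (363,76), (361,143) and (268,142), and the screws at (240,61), (388,62), (246,157) and (382,157). The view is clean; a crop will sharpen the corners.

```bash
python3 -c "
import cv2
im=cv2.imread('pics/w3.png')
cv2.imwrite('pics/c3.png',cv2.resize(im[35:180,225:405],None,fx=4,fy=4,interpolation=cv2.INTER_NEAREST))"
```

```text
(no output)
```

View pics/c3.png

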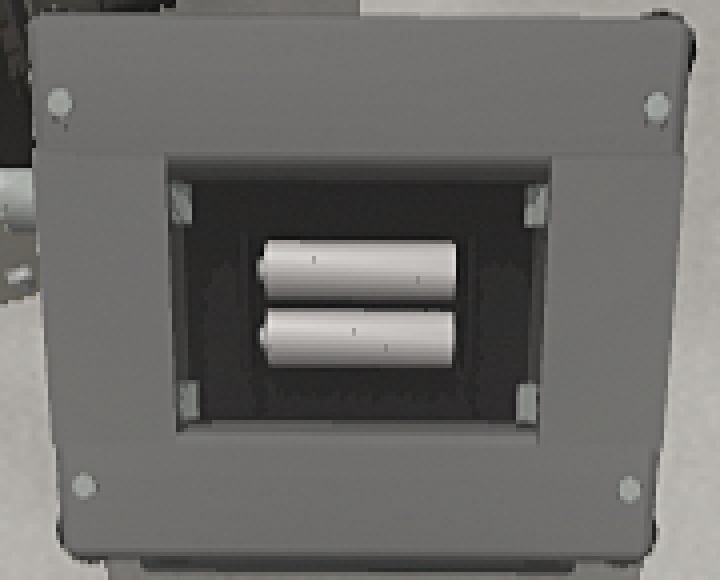

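```bash
cat > m.py <<'E'
from h import *
M=np.load('w3s.npy');c=calibration('wrist');A=M[:,:3];p=M[:,3]
f=lambda q:np.array(q)/4+[225-.4,35-.4]
def ix(a,b,c_,d):
    L=np.cross(np.cross([*a,1],[*b,1]),np.cross([*c_,1],[*d,1]));return L[:2]/L[2]
S=[f(q) for q in[(60,102),(657,106),(630,489),(84,486)]]
C=[f(q) for q in[(165,156),(551,157),(538,435),(176,433)]]
R=face(np.radians(-24))
for P in(S,C):
    u=ix(P[0],P[2],P[1],P[3]);o=hit(c,u,[0,0,.074]);q=np.array([hit(c,x,o,R[:,2]) for x in P])
    x=(q[0]+q[1]-q[2]-q[3])/2;y=(q[0]+q[3]-q[1]-q[2])/2
    print(u,o,'size',np.linalg.norm(x),np.linalg.norm(y),'yaw in face deg',np.degrees(np.arctan2(-(y@R[:,0]),y@R[:,1])),np.degrees(np.arctan2(x@R[:,1],x@R[:,0])),'intool',A.T@(o-p)*1000)
    print((q-o)@R*1000)
E
python3 m.py
```

```text
[314.0932 110.6769] [ 0.5675 -0.1488  0.074 ] size 0.08997489212229631 0.13979069834112073 yaw in face deg -0.47595885481706984 -0.4621450615842576 intool [ 79.1493  -0.0692 137.8866]
[[ 45.53    69.4742   0.    ]
 [ 44.3637 -70.1898   0.    ]
 [-45.6032 -69.5859  -0.    ]
 [-44.4471  70.3218   0.    ]]
[313.8786 109.5249] [ 0.5686 -0.1491  0.074 ] size 0.0651342788391951 0.09162122747171025 yaw in face deg -0.3674915584234508 -0.4384857160812818 intool [ 80.2259  -0.2804 138.3939]
[[ 32.7528  45.4117  -0.    ]
 [ 32.3239 -46.1324  -0.    ]
 [-32.9673 -45.7091  -0.    ]
 [-32.2209  45.9854  -0.    ]]
```

```bash
cat >> m.py <<'E'
ct=calibration('top');g=lambda q:np.array(q)/3.6+[200-.4,100-.4]
T=[g(q) for q in[(115,97),(330,194),(280,321),(73,229)]]
u=ix(T[0],T[2],T[1],T[3]);o=hit(ct,u,[0,0,.074]);q=np.array([hit(ct,x,o,R[:,2]) for x in T])
x=(q[0]+q[1]-q[2]-q[3])/2;y=(q[0]+q[3]-q[1]-q[2])/2
print('top',o,np.linalg.norm(x),np.linalg.norm(y),'yaw',np.degrees(np.arctan2(-(y@R[:,0]),y@R[:,1])),np.degrees(np.arctan2(x@R[:,1],x@R[:,0])))
o1,d1=ray(c,ix(S[0],S[2],S[1],S[3]));o2,d2=ray(ct,u)
t=np.linalg.lstsq(np.c_[d1,-d2],o2-o1,rcond=None)[0];print('tri',o1+d1*t[0],o2+d2*t[1])
E
python3 m.py|tail -2
```

```text
top [ 0.5676 -0.1466  0.074 ] 0.08988964078160729 0.1397662159296769 yaw -0.4394342471119065 -0.566149293975031
tri [ 0.5661 -0.1482  0.0774] [ 0.5672 -0.1472  0.0777]
```

```bash
cat >> h.py <<'E'
O=np.array([.568,-.1472,.074]);a=np.radians(-.45)
RF=face(np.radians(-24))@np.array([[np.cos(a),-np.sin(a),0],[np.sin(a),np.cos(a),0],[0,0,1]])
def st():
    s=ctrl.sense();print('t',s['time'],'face xyz mm',RF.T@(np.array(s['ee_pos'])-O)*1000,'F face',RF.T@np.array(s['force']),'w',s['grip_width'])
def to(x,y,z): st();print(rel(O+RF@np.array([x,y,z])/1000,tool(RF)))
E
python3 -c "
from h import *
to(0,0,45)"
```

```text
t 5.05 face xyz mm [-79.5274  -1.9881 137.4807] F face [ 0.0127 -0.0801 -1.0804] w 0.011946523323181643
(array([79.2, -1.7, 92.8]), array([ 0.0016, -0.0041,  0.0053]))
```

```bash
python3 -m jog '[[[1,40,-1,25,0.001,-0.002,0.003],[1,79,-2,50,0.002,-0.004,0.005],[1,79,-2,80,0.002,-0.004,0.005],[1,79,-2,93,0.002,-0.004,0.005],[1,79,-2,93,0.002,-0.004,0.005]]]'
python3 -m jog '[[[1,79,-2,93,0.002,-0.004,0.005]]]' >/dev/null & sleep 0; kill %1 2>/dev/null; wait; python3 -c "
from h import *
to(0,0,30)"
```

```text
time: 5.68
ee_pos: [0.5499, -0.1384, 0.1139]
tcp_rot: [[0.826, -0.412, 0.385], [-0.375, -0.911, -0.171], [0.421, -0.004, -0.907]]
force: [0.2, 0.2, -0.0]
grip_width: 0.0118
grasp_force: 30.0
t 5.675 face xyz mm [-1.398   0.6607 44.6587] F face [ 0.0895  0.3003 -0.0936] w 0.011764908333388897
(array([ 1.4,  0.7, 14.7]), array([-0.0006,  0.0015,  0.0007]))
```

```bash
python3 -m jog '[[[1,1,1,12,0,0.001,0],[1,1,1,15,0,0.001,0],[1,1,1,15,0,0.001,0]]]'
python3 -c "
from h import *
c=calibration('wrist');im=capture('wrist')[:,:,::-1];cv2.imwrite('pics/w4.png',cv2.resize(im[80:300,180:450],None,fx=2.5,fy=2.5))
to(0,0,20)"
```

```text
time: 6.05
ee_pos: [0.5567, -0.1421, 0.1015]
tcp_rot: [[0.825, -0.412, 0.388], [-0.375, -0.911, -0.171], [0.424, -0.004, -0.906]]
force: [0.5, 0.3, -0.8]
grip_width: 0.0119
grasp_force: 30.0
t 6.1 face xyz mm [ 0.4415  0.0993 30.2985] F face [-0.9573 -0.606  -0.929 ] w 0.011642597641825563
(array([-0.5,  0.1, 10.3]), array([-0.0011, -0.0016,  0.001 ]))
```

View pics/w4.png

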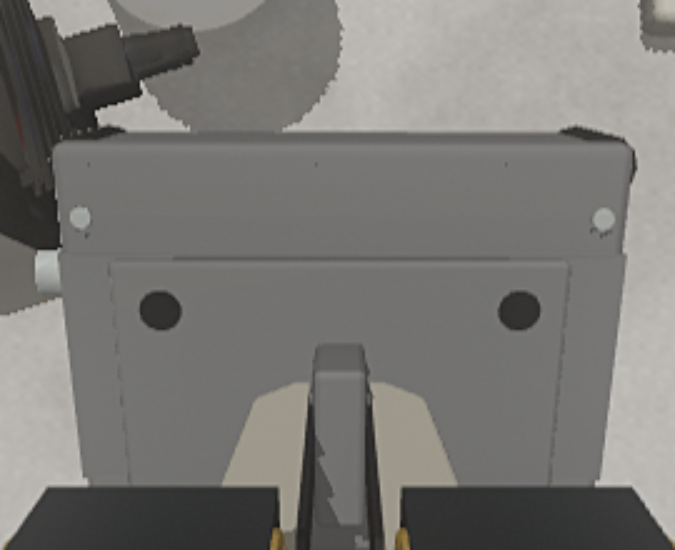

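The cover is centred over the compartment: marks midpoint 339.5 against screws midpoint 341.5 in the crop, about 0.6 mm. I'll lower gently.

```bash
python3 -m jog '[[[1,-0.5,0.6,4,-0.001,-0.001,0.001],[1,-0.5,0.6,8,-0.001,-0.001,0.001],[1,-0.5,0.6,11,-0.001,-0.001,0.001],[1,-0.5,0.6,13,-0.001,-0.001,0.001],[1,-0.5,0.6,13,-0.001,-0.001,0.001]]]'; python3 -c "
from h import *
to(0,-.5,14)"
```

```text
time: 6.72
ee_pos: [0.5611, -0.1447, 0.0893]
tcp_rot: [[0.825, -0.413, 0.386], [-0.376, -0.911, -0.172], [0.423, -0.003, -0.906]]
force: [-0.8, 0.8, -1.2]
grip_width: 0.0119
grasp_force: 30.0
t 6.725 face xyz mm [-0.2015 -0.5093 16.9618] F face [-1.4362  0.3799 -0.6866] w 0.011916199816313117
(array([ 0.2, -0. ,  3. ]), array([-0.    , -0.0002, -0.    ]))
```

```bash
python3 -m jog '[[[1,0,0,1,0,0,0],[1,0,0,2,0,0,0],[1,0,0,2.5,0,0,0],[1,0,0,2.5,0,0,0]]]'; python3 -c "
from h import *
st()"; python3 -m jog '[[[1,0,0,0.5,0,0,0],[1,0,0,1,0,0,0],[1,0,0,1,0,0,0]]]'; python3 -c "
from h import *
st()"
```

```text
time: 7.22
ee_pos: [0.562, -0.1451, 0.0871]
tcp_rot: [[0.825, -0.413, 0.386], [-0.376, -0.911, -0.172], [0.423, -0.003, -0.906]]
force: [-0.6, -0.4, -1.3]
grip_width: 0.0115
grasp_force: 30.0
t 7.225 face xyz mm [-0.1594 -0.5238 14.5732] F face [-0.9079 -0.6508 -0.9886] w 0.011465438472326244
time: 7.6
ee_pos: [0.5624, -0.1453, 0.0862]
tcp_rot: [[0.825, -0.413, 0.386], [-0.376, -0.911, -0.172], [0.423, -0.003, -0.906]]
force: [-0.3, -0.5, -1.2]
grip_width: 0.0115
grasp_force: 30.0
t 7.6 face xyz mm [-0.1632 -0.5227 13.5558] F face [-0.5936 -0.5752 -1.0098] w 0.011538813153254134
```

```bash
python3 -m jog '[[[1,0,0,0.5,0,0,0],[1,0,0,1,0,0,0],[1,0,0,1,0,0,0]]]'|grep -v rot; python3 -c "
from h import *
st()"
```

```text
time: 7.98
ee_pos: [0.563, -0.1453, 0.0855]
force: [0.1, 2.7, 1.3]
grip_width: 0.0115
grasp_force: 30.0
t 7.975 face xyz mm [ 0.0428 -0.3464 12.6997] F face [-0.3546  2.5105  1.6343] w 0.011523275352705928
```

Contact is light at about 6.6 mm off the face, which matches resting on the catches. Releasing.

```bash
python3 -m jog '[[[1,0,-0.4,-0.1,0,0,0],[0.6,0,-0.4,-0.1,0,0,0],[0.6,0,-0.4,-0.1,0,0,0],[0.6,0,-0.4,-0.1,0,0,0],[0.6,0,-0.4,-0.1,0,0,0]]]'|grep -v rot; python3 -m jog '[[[0.6,0,0,-20,0,0,0],[0.6,0,0,-50,0,0,0],[0.6,-50,0,-90,0,0,0],[0.6,-90,0,-120,0,0,0],[0.6,-90,0,-120,0,0,0]]]'|grep -v rot; python3 -c "
from h import *
st()
c=calibration('wrist');im=capture('wrist')[:,:,::-1];cv2.imwrite('pics/w5.png',im)
for z in (11,4):
  for x in(.028,-.028):
    for y in (.043,-.043): print(proj(c,O+RF@[x,y,z/1000]))
"
```

```text
time: 8.6
ee_pos: [0.563, -0.1451, 0.0855]
force: [0.4, 0.2, -0.1]
grip_width: 0.0371
grasp_force: 0.0
time: 9.22
ee_pos: [0.4403, -0.0896, 0.1566]
force: [0.7, -0.6, 0.4]
grip_width: 0.0371
grasp_force: 0.0
t 9.225 face xyz mm [-92.0473  -0.0664 134.1072] F face [ 0.9669 -0.2305 -0.0222] w 0.037104060215598
[265.8696  63.1921]
[362.297   63.2619]
[268.7689 127.5895]
[359.4857 127.6534]
[267.0984  64.2567]
[361.1403  64.3248]
[269.859  127.0915]
[358.4614 127.154 ]
```

View pics/w5.png

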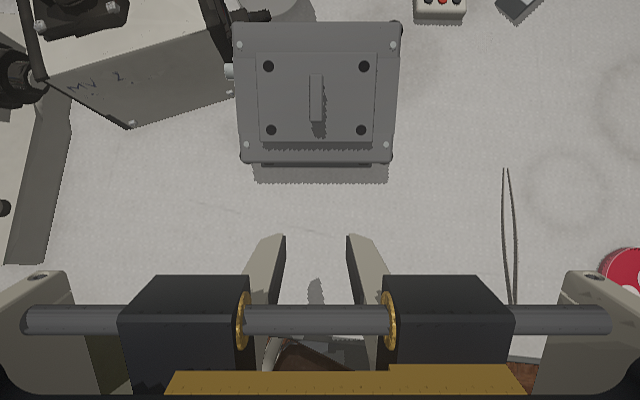

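The cover stands level on its catches: marks at (268,66), (364,66), (361,130) and (271,130), spacing 96 px, as predicted for 7 mm off the face. Closing the fingers and going over the first corner.

```bash
python3 -c "
from h import *
to(28,43,30)"
```

```text
t 9.275 face xyz mm [-90.2237   0.0416 133.4654] F face [0.3725 0.6862 0.0126] w 0.03718425174407659
(array([118. , -42.9, 103.7]), array([-0.0005, -0.0019,  0.0003]))
```

```bash
python3 -m jog '[[[1,50,-20,20,0,-0.002,0],[1,100,-40,50,0,-0.002,0],[1,118,-43,80,0,-0.002,0],[1,118,-43,104,0,-0.002,0],[1,118,-43,104,0,-0.002,0]]]'|grep -v rot; python3 -m jog '[[[1,0,0,5,0,0,0],[1,0,0,10,0,0,0],[1,0,0,15,0,0,0],[1,0,0,15,0,0,0]]]'|grep -v rot;  python3 -c "
from h import *
to(28,43,9)"
```

```text
time: 9.9
ee_pos: [0.5977, -0.114, 0.1098]
force: [-1.4, -0.1, 0.5]
grip_width: 0.0003
grasp_force: 0.0
time: 10.4
ee_pos: [0.6034, -0.1163, 0.0983]
force: [-0.6, 0.3, 0.1]
grip_width: 0.0002
grasp_force: 0.0
t 10.4 face xyz mm [27.8294 42.8747 13.6508] F face [-0.5825  0.0068  0.4088] w 0.00019255199375047498
(array([ 0.2, -0.1,  4.7]), array([-0.    ,  0.0017, -0.    ]))
```

Now at 13.7 mm, with the plate top at about 11. Pressing in small steps.

```bash
python3 -m jog '[[[1,0,0,1,0,0,0],[1,0,0,2,0,0,0],[1,0,0,3,0,0,0],[1,0,0,4,0,0,0],[1,0,0,4,0,0,0]]]'|grep -v rot; python3 -c "
from h import *
st()"; python3 -m jog '[[[1,0,0,0.5,0,0,0],[1,0,0,1,0,0,0],[1,0,0,1.5,0,0,0],[1,0,0,2,0,0,0],[1,0,0,2,0,0,0]]]'|grep -v rot; python3 -c "
from h import *
st()"
```

```text
time: 11.02
ee_pos: [0.605, -0.117, 0.0947]
force: [-0.5, -0.4, 0.4]
grip_width: 0.0006
grasp_force: 0.3
t 11.025 face xyz mm [27.8835 42.8294  9.6733] F face [-0.1281 -0.5874  0.4848] w 0.0006065257019805029
time: 11.65
ee_pos: [0.6057, -0.1172, 0.0927]
force: [-0.7, -0.4, 0.1]
grip_width: 0.0002
grasp_force: 0.0
t 11.65 face xyz mm [27.7043 42.9344  7.5974] F face [-0.3309 -0.6614  0.3041] w 0.00019943504644003425
```

```bash
python3 -m jog '[[[1,0,0,0.5,0,0,0],[1,0,0,1,0,0,0],[1,0,0,1.5,0,0,0],[1,0,0,1.5,0,0,0]]]'|grep -v rot; python3 -c "
from h import *
st()
im=capture('wrist')[:,:,::-1];cv2.imwrite('pics/w6.png',im)
cv2.imwrite('pics/t6.png',capture('top')[:,:,::-1])"
```

```text
time: 12.15
ee_pos: [0.6062, -0.1175, 0.0915]
force: [0.4, 0.5, 0.5]
grip_width: 0.0005
grasp_force: 0.0
t 12.15 face xyz mm [27.7826 42.8746  6.1711] F face [0.3711 0.6706 0.3962] w 0.0004688170909745152
```

View pics/w6.png

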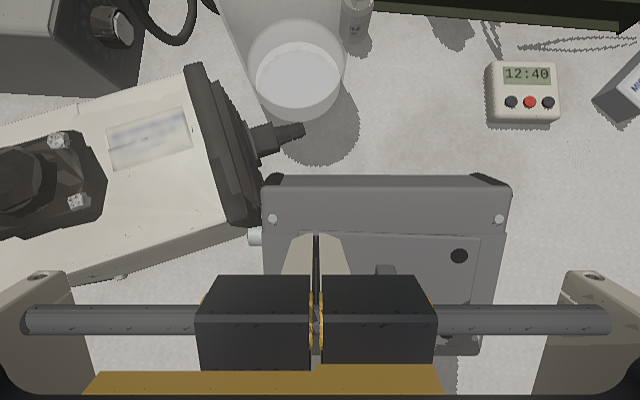

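The fingertips are over the upper-left corner with no contact yet, and the right mark is visible at (459,256). Continuing in small steps.

```bash
python3 -m jog '[[[1,0,0,0.5,0,0,0],[1,0,0,1,0,0,0],[1,0,0,1,0,0,0]]]'|grep -E "force|time"; python3 -m jog '[[[1,0,0,0.5,0,0,0],[1,0,0,1,0,0,0],[1,0,0,1,0,0,0]]]'|grep -E "force|time"; python3 -c "
from h import *
st()"
```

```text
time: 12.62
force: [-3.3, 1.4, 3.6]
grasp_force: 2.6
time: 13.0
force: [-11.2, 3.7, 13.3]
grasp_force: 9.1
t 13.0 face xyz mm [28.0144 42.9224  5.0438] F face [-5.0258 -1.2479 17.0453] w 0.0007283324277970137
```

```bash
python3 -m jog '[[[1,0,0,0.5,0,0,0],[1,0,0,1,0,0,0],[1,0,0,1,0,0,0]]]'|grep -E "force|time"; python3 -c "
from h import *
st()"
```

```text
time: 13.38
force: [-18.4, 6.2, 27.5]
grasp_force: 16.4
t 13.375 face xyz mm [28.1172 42.9275  4.7856] F face [-5.8972 -1.8518 33.138 ] w 0.00038078314889418826
```

```bash
cat > k.py <<'E'
from h import *
import sys
def marks(im,c,z=8):
    """four press-mark centroids near their predicted pixels -> per-corner height over the face by PnP"""
    g=cv2.cvtColor(im,cv2.COLOR_RGB2GRAY).astype(float);obj=[];pix=[]
    for x in(28,-28):
        for y in(43,-43):
            u=proj(c,O+RF@np.array([x,y,z])/1000)+[2,2];r=10;a,b=(u-r).round().astype(int)
            w=g[b:b+2*r,a:a+2*r];m=cv2.connectedComponentsWithStats((w<75).astype('uint8'))
            i=1+np.argmax(m[2][1:,4]);lab=cv2.dilate((m[1]==i).astype('uint8'),np.ones((3,3)))
            wt=np.clip(np.median(w)-w,0,None)*lab
            Y,X=np.mgrid[:2*r,:2*r];pix.append([a+(wt*X).sum()/wt.sum(),b+(wt*Y).sum()/wt.sum()]);obj.append([x,y,0])
            print((x,y),np.array(pix[-1]),'area',m[2][i,4])
    ok,rv,tv=cv2.solvePnP(np.array(obj,float),np.array(pix),np.array(c['camera_matrix']),None,flags=cv2.SOLVEPNP_IPPE)
    W=cv2.Rodrigues(rv)[0];T=np.array(c['world_to_cam'])
    P=(np.array(obj)@W.T+tv.T)*[1,-1,-1]/1000
    F=((P-T[:3,3])@T[:3,:3]-O)@RF*1000
    print('marks in face',F.round(1).tolist())
    print('reproj',np.abs(cv2.projectPoints(np.array(obj,float),rv,tv,np.array(c['camera_matrix']),None)[0][:,0]-pix).max())
E
python3 - <<'E'
from k import *
# wrist pose of w5: same orientation, rebuild calibration from the tool-fixed camera transform
c=calibration('wrist');s=ctrl.sense();A=np.array(s['tcp_rot']);p=np.array(s['ee_pos'])
G=np.eye(4);G[:3,:3]=A;G[:3,3]=p;X=np.array(c['world_to_cam'])@G
p5=O+RF@(np.array([-91.0,0.0,133.7])/1000);G5=np.eye(4);G5[:3,:3]=tool(RF);G5[:3,3]=p5
c['world_to_cam']=X@np.linalg.inv(G5)
im=cv2.imread('pics/w5.png')[:,:,::-1].copy()
print(proj(c,O+RF@[.028,.043,.011]))
marks(im,c)
E
```

```text
[265.7831  64.2992]
(28, 43) [268.0039  65.8173] area 106
(28, -43) [363.5797  65.9465] area 109
(-28, 43) [270.7503 129.5075] area 86
(-28, -43) [360.6172 129.624 ] area 86
marks in face [[27.1, 41.5, 8.0], [26.9, -44.5, 9.4], [-28.9, 41.6, 7.7], [-29.1, -44.4, 9.2]]
reproj 0.081532141672497
```

```bash
python3 -m jog '[[[1,0,0,-15,0,0,0],[1,-20,10,-60,0,0,0],[1,-70,30,-100,0,0,0],[1,-119,43,-131,0,0,0],[1,-119,43,-131,0,0,0]]]'|grep -E "force|time"; python3 -c "
from k import *
c=calibration('wrist');im=capture('wrist').copy();st();cv2.imwrite('pics/w7.png',im[:,:,::-1]);c=calibration('wrist')
marks(im,c);to(28,-43,16)"
```

```text
time: 14.0
force: [1.6, 1.0, 0.0]
grasp_force: 0.0
t 14.05 face xyz mm [-91.4497  -0.3105 135.4558] F face [ 1.2513 -0.9149 -0.0778] w 0.0004718250106726669
(28, 43) [268.0315  64.3688] area 103
(28, -43) [362.211   62.9614] area 105
(-28, 43) [270.9317 126.7018] area 85
(-28, -43) [359.5759 127.0534] area 89
marks in face [[28.7, 42.2, 2.9], [28.9, -43.5, 10.8], [-27.3, 42.0, 2.7], [-27.1, -43.6, 10.6]]
reproj 0.004459325794414326
t 14.05 face xyz mm [-91.4497  -0.3105 135.4558] F face [ 1.2513 -0.9149 -0.0778] w 0.0004718250106726669
(array([119.5,  42.7, 119.4]), array([-0.0002,  0.0002, -0.0002]))
```

The +y edge is now down (about 3 mm, i.e. flush) and the -y edge stands at about 10.7. Next corner: (28,-43).

```bash
python3 -m jog '[[[1,50,20,25,0,0,0],[1,100,40,60,0,0,0],[1,119,43,100,0,0,0],[1,119.5,42.7,119,0,0,0],[1,119.5,42.7,119,0,0,0]]]'|grep -E "force|time"; python3 -m jog '[[[1,0,0,1,0,0,0],[1,0,0,2.5,0,0,0],[1,0,0,4,0,0,0],[1,0,0,5,0,0,0],[1,0,0,5,0,0,0]]]'|grep -E "force|time"; python3 -c "
from k import *
st()"
```

```text
time: 14.68
force: [-1.1, 0.3, 0.1]
grasp_force: 0.0
time: 15.3
force: [-1.8, 0.1, 4.7]
grasp_force: 2.5
t 15.3 face xyz mm [ 29.0016 -42.7652  10.8099] F face [ 0.4634 -0.5894  4.9737] w 0.000741073667120116
```

Contact at 10.8, 5 N. Pressing on.

```bash
python3 -m jog '[[[1,-0.5,0,1,0,0,0],[1,-0.8,0,2,0,0,0],[1,-0.8,0,2,0,0,0]]]'|grep -E "force|time";python3 -c "
from k import *
st()"; python3 -m jog '[[[1,0,0,1,0,0,0],[1,0,0,2,0,0,0],[1,0,0,2,0,0,0]]]'|grep -E "force|time"; python3 -c "
from k import *
st()";
```

```text
time: 15.68
force: [-1.6, 0.1, 6.0]
grasp_force: 3.0
t 15.675 face xyz mm [ 28.7409 -42.8543   8.9135] F face [ 1.1876 -0.5511  6.0381] w 0.0006171895225485154
time: 16.05
force: [0.6, -0.3, -0.3]
grasp_force: 0.0
t 16.05 face xyz mm [ 27.2923 -42.7745   6.1133] F face [ 0.4407 -0.0047 -0.5735] w 0.00027593326992326485
```

That clip clicked: the force dropped to zero. A short firm press follows to seat it.

```bash
python3 -m jog '[[[1,0,0,0.8,0,0,0],[1,0,0,1.6,0,0,0],[1,0,0,2,0,0,0],[1,0,0,2,0,0,0]]]'|grep -E "force|time"; python3 -c "
from k import *
to(-28,-43,35)"
```

```text
time: 16.55
force: [-6.5, 2.5, 9.4]
grasp_force: 5.7
t 16.55 face xyz mm [ 27.4551 -42.8012   4.6459] F face [-2.3881 -0.3828 11.4427] w 5.462453300046231e-05
(array([-55.5,   0.2, -30.3]), array([-0.    ,  0.0018,  0.    ]))
```

```bash
python3 -m jog '[[[1,0,0,-14,0,0.002,0],[1,-30,0,-14,0,0.002,0],[1,-55.5,0,-14,0,0.002,0],[1,-55.5,0,-10,0,0.002,0],[1,-55.5,0,-9,0,0.002,0]]]'|grep -E "force|time"; python3 -m jog '[[[1,0,0,1,0,0,0],[1,0,0,2.5,0,0,0],[1,0,0,3,0,0,0],[1,0,0,3,0,0,0]]]'|grep -E "force|time"; python3 -c "
from k import *
st()"
```

```text
time: 17.18
force: [0.0, -0.4, 0.9]
grasp_force: 0.0
time: 17.68
force: [-0.7, 0.0, 0.8]
grasp_force: 0.0
t 17.675 face xyz mm [-27.8522 -42.8429  10.27  ] F face [-0.2384 -0.2385  1.0083] w 0.0004339828758461224
```

```bash
python3 -m jog '[[[1,0,0,1,0,0,0],[1,0,0,2,0,0,0],[1,0,0,2,0,0,0]]]'|grep -E "^force|time";python3 -c "
from k import *
st()"; python3 -m jog '[[[1,0,0,1,0,0,0],[1,0,0,2,0,0,0],[1,0,0,2,0,0,0]]]'|grep -E "^force|time"; python3 -c "
from k import *
st()";  python3 -m jog '[[[1,0,0,1,0,0,0],[1,0,0,2,0,0,0],[1,0,0,2.5,0,0,0],[1,0,0,2.5,0,0,0]]]'|grep -E "^force|time"; python3 -c "
from k import *
to(-28,43,14)"
```

```text
time: 18.05
force: [0.3, -0.1, 0.8]
t 18.05 face xyz mm [-28.0148 -42.8174   8.2274] F face [0.6272 0.0428 0.5352] w 0.000791716689247669
time: 18.42
force: [-0.2, 0.5, 0.2]
t 18.425 face xyz mm [-27.9874 -42.8134   6.2335] F face [-0.2428  0.3497  0.3749] w 0.0005602976970480951
time: 18.92
force: [-10.7, 3.5, 17.8]
t 18.925 face xyz mm [-27.9074 -42.8137   4.5664] F face [-2.6317 -1.1827 20.8673] w 0.0003603106437855602
(array([ -0.1, -85.8,  -9.4]), array([ 0.    , -0.0006,  0.    ]))
```

```bash
python3 -m jog '[[[1,0,0,-30,0,0,0],[1,0,-45,-30,0,0,0],[1,0,-86,-30,0,0,0],[1,0,-86,-10,0,0,0],[1,0,-86,-8,0,0,0]]]'|grep -E "^force|time"; python3 -m jog '[[[1,0,0,1,0,0,0],[1,0,0,2,0,0,0],[1,0,0,3,0,0,0],[1,0,0,3,0,0,0]]]'|grep -E "^force|time"; python3 -c "
from k import *
st()"
```

```text
time: 19.55
force: [0.7, 0.3, 1.0]
time: 20.05
force: [-1.0, -0.3, 0.2]
t 20.05 face xyz mm [-27.8213  43.0438   8.9284] F face [-0.6206 -0.6285  0.4792] w 0.0003533576862159029
```

```bash
python3 -m jog '[[[1,0,0,1,0,0,0],[1,0,0,2,0,0,0],[1,0,0,2.5,0,0,0],[1,0,0,2.5,0,0,0]]]'|grep -E "^force|time";python3 -c "
from k import *
st()"
```

```text
time: 20.55
force: [-0.2, -0.3, -0.1]
t 20.55 face xyz mm [-28.0004  43.1945   6.2489] F face [-0.0881 -0.3406 -0.0919] w 0.0007100132446530527
```

```bash
python3 -m jog '[[[1,0,0,0.8,0,0,0],[1,0,0,1.6,0,0,0],[1,0,0,2.2,0,0,0],[1,0,0,2.2,0,0,0]]]'|grep -E "^force|time";python3 -c "
from k import *
st()"
```

```text
time: 21.05
force: [-3.6, 1.3, 4.5]
t 21.05 face xyz mm [-27.9243  43.2036   4.3313] F face [-1.532  -0.3081  5.7258] w 0.00045778346883597863
```

```bash
python3 -m jog '[[[1,0,0,0.6,0,0,0],[1,0,0,1.2,0,0,0],[1,0,0,1.2,0,0,0]]]'|grep -E "^force|time";python3 -c "
from k import *
st()"; python3 -m jog '[[[1,0,0,-15,0,0,0],[1,-15,10,-60,0,0,0],[1,-40,30,-100,0,0,0],[1,-63,43,-131,0,0,0],[1,-63,43,-131,0,0,0]]]'|grep -E "^force|time"; python3 -c "
from k import *
im=capture('wrist').copy();c=calibration('wrist');st();cv2.imwrite('pics/w8.png',im[:,:,::-1])
marks(im,c,4)"
```

```text
time: 21.42
force: [-17.1, 5.4, 26.6]
t 21.425 face xyz mm [-27.8951  43.1987   4.1822] F face [-4.9004 -2.0668 31.5973] w 0.0003012682381363076
time: 22.05
force: [0.7, -0.2, 0.1]
t 22.1 face xyz mm [-90.3674   0.1265 134.7195] F face [ 0.0676  0.1923 -0.7722] w 0.0006892389380307245
(28, 43) [269.0202  68.3657] area 102
(28, -43) [361.7339  67.9756] area 99
(-28, 43) [271.8676 130.0897] area 84
(-28, -43) [359.3552 129.8001] area 81
marks in face [[26.9, 41.8, 1.9], [27.2, -44.1, 0.8], [-29.1, 41.7, 2.7], [-28.8, -44.3, 1.6]]
reproj 0.07893597024322219
```

All four marks are at one level. I have time, so I'll re-check the first two corners by touch, in case the later presses lifted either of them.

```bash
python3 -m jog '[[[1,50,-20,25,0,0,0],[1,100,-40,60,0,0,0],[1,118,-43,100,0,0,0],[1,118.4,-43,126,0,0,0],[1,118.4,-43,128,0,0,0]]]'|grep -E "^force|time"; python3 -m jog '[[[1,0,0,0,0,0,0],[1,0,0,0.5,0,0,0],[1,0,0,0.5,0,0,0]]]'|grep -E "^force|time"; python3 -c "
from k import *
st()"
```

```text
time: 22.72
force: [-6.7, 3.5, 15.2]
time: 23.1
force: [0.1, -0.2, -0.1]
t 23.1 face xyz mm [27.3304 43.2626  5.051 ] F face [ 0.083  -0.1217 -0.1061] w 0.0005075006249132485
```

```bash
python3 -m jog '[[[1,0,0,0.6,0,0,0],[1,0,0,1.2,0,0,0],[1,0,0,2,0,0,0],[1,0,0,2,0,0,0]]]'|grep -E "^force|time"; python3 -c "
from k import *
st()"; python3 -m jog '[[[1,0,0,-30,0,0,0],[1,0,45,-30,0,0,0],[1,0,86,-30,0,0,0],[1,0,86,-8,0,0,0],[1,0,86,-4,0,0,0]]]'|grep -E "^force|time";python3 -m jog '[[[1,0,0,1,0,0,0],[1,0,0,2,0,0,0],[1,0,0,3,0,0,0],[1,0,0,3,0,0,0]]]'|grep -E "^force|time"; python3 -c "
from k import *
st()"
```

```text
time: 23.6
force: [-10.6, 3.0, 13.4]
t 23.6 face xyz mm [27.5388 43.1933  4.2755] F face [-4.1522 -1.6168 16.7665] w 0.0006682003587065498
time: 24.22
force: [-0.3, 0.4, -0.1]
time: 24.72
force: [0.1, 1.9, 3.3]
t 24.725 face xyz mm [ 27.6799 -42.5476   4.7026] F face [0.7754 1.8154 3.2464] w 0.00043478179072259203
```

The first corner now bottoms 0.5 mm lower than before, so it had not fully clicked until this press. I'll re-press the rest firmly too.

```bash
python3 -m jog '[[[1,0,0,0.6,0,0,0],[1,0,0,1.2,0,0,0],[1,0,0,1.6,0,0,0],[1,0,0,1.6,0,0,0]]]'|grep -E "^force|time"; python3 -c "
from k import *
st()"; python3 -m jog '[[[1,0,0,-12,0,0,0],[1,-30,0,-12,0,0,0],[1,-56,0,-12,0,0,0],[1,-56,0,-4,0,0,0],[1,-56,0,-4,0,0,0]]]'|grep -E "^force|time";python3 -m jog '[[[1,0,0,1.5,0,0,0],[1,0,0,3,0,0,0],[1,0,0,4,0,0,0],[1,0,0,4,0,0,0]]]'|grep -E "^force|time"; python3 -c "
from k import *
st()"
```

```text
time: 25.22
force: [-18.5, 9.9, 28.4]
t 25.225 face xyz mm [ 27.759  -42.533    4.5059] F face [-6.9322  1.4515 34.5861] w 0.0002665028387354724
time: 25.85
force: [-0.1, -0.2, -0.9]
time: 26.35
force: [-21.2, 8.7, 35.1]
t 26.35 face xyz mm [-27.6084 -42.8257   4.4453] F face [-5.9274 -0.7574 41.5414] w -0.00011302414942966372
```

```bash
python3 -m jog '[[[1,0,0,-30,0,0,0],[1,0,-45,-30,0,0,0],[1,0,-86,-30,0,0,0],[1,0,-86,-6,0,0,0],[1,0,-86,-4,0,0,0]]]'|grep -E "^force|time";python3 -m jog '[[[1,0,0,1.5,0,0,0],[1,0,0,3,0,0,0],[1,0,0,3.7,0,0,0],[1,0,0,3.7,0,0,0]]]'|grep -E "^force|time"; python3 -c "
from k import *
st()";python3 -m jog '[[[1,0,0,-12,0,0,0],[1,30,0,-12,0,0,0],[1,56,0,-12,0,0,0],[1,56,0,-4,0,0,0],[1,56,0,-4,0,0,0]]]'|grep -E "^force|time";python3 -m jog '[[[1,0,0,1.5,0,0,0],[1,0,0,3,0,0,0],[1,0,0,4,0,0,0],[1,0,0,4,0,0,0]]]'|grep -E "^force|time"; python3 -c "
from k import *
st()"
```

```text
time: 26.98
force: [-0.0, -0.3, -0.0]
time: 27.48
force: [-10.1, 2.4, 15.5]
t 27.475 face xyz mm [-28.1233  42.769    4.2401] F face [-2.6984 -1.9837 18.3724] w 0.0006781338421384416
time: 28.1
force: [0.5, 0.4, -0.6]
time: 28.6
force: [-14.8, 5.0, 19.7]
t 28.6 face xyz mm [26.707  43.1939  4.2042] F face [-5.7435 -1.5033 24.4754] w 0.0004558050803735833
```

All four corners bottom at 4.2–4.5 mm, so the cover is flush. I'll back off, do one last mark check and hand in.

```bash
python3 -m jog '[[[1,0,0,-15,0,0,0],[1,-20,10,-60,0,0,0],[1,-70,30,-100,0,0,0],[1,-119,43,-131,0,0,0],[1,-119,43,-131,0,0,0]]]'|grep -E "^force|time"; python3 -m jog '[[[1,0,0,0,0,0,0],[1,0,0,0,0,0,0],[1,0,0,0,0,0,0]]]'|grep -E "^force|time"; python3 -c "
from k import *
im=capture('wrist').copy();c=calibration('wrist');st()
marks(im,c,4)
t=capture('top').astype(int);b=cv2.imread('pics/top0.png')[:,:,::-1].astype(int)
for n,(u,v,r) in dict(timer=(349,123,18),box=(396,138,18),forceps=(322,255,20)).items(): print(n,np.abs(t-b)[v-r:v+r,u-r:u+r].mean())"
```

```text
time: 29.22
force: [1.0, -0.6, 0.0]
time: 29.6
force: [-0.4, 0.4, 0.4]
t 29.65 face xyz mm [-91.3582   0.3004 133.644 ] F face [ 0.0812 -0.0087  0.2823] w 0.0004232956792837809
(28, 43) [269.269   67.9608] area 99
(28, -43) [362.7706  67.6017] area 103
(-28, 43) [272.0995 130.1765] area 85
(-28, -43) [360.1892 129.9456] area 86
marks in face [[25.6, 41.6, 2.0], [25.9, -44.4, 3.2], [-30.4, 41.4, 2.2], [-30.1, -44.6, 3.4]]
reproj 0.04368251497157871
timer 2.611625514403292
box 2.5162037037037037
forceps 2.56625
```

```bash
python3 -c "
from bench import ctrl
print(ctrl.close_job())"
```

```text
the job is handed in; nothing more can be done
None
```

I put the cover back, pressed it on at all four corners and handed the job in at about 30 s; by touch all four sit at the same height (4.2–4.5 mm on the arm's reading, where flush is 4 mm), and the timer, slide box and forceps had not moved. I felt only two clips click (the first only when I pressed it again), and the near-robot (low-edge) corner on the side I pressed first was already down before its turn, so its clip probably snapped along with its neighbour.

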